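Rolling pin out of the half-open drawer, held over the pastry board

ROBOT

A 6-joint arm with a two-finger parallel gripper is mounted at the origin on the work surface. World frame = base frame: x ahead of the robot, y to its left, z up, the work surface at z = 0. Lengths are in mm, angles in rad, forces in N, time in s.
With the tool pointing down it reaches from about 400 to 925 mm from the base axis. Payload 12.5 kg.
Tool frame: the origin (TCP) lies at the very end of the fingers, on their centre line; the grasp point (between the pads) lies 19 mm behind it; z points along the fingers, y is the line along which they close (so a half turn about z gives the same grasp; the last joint's range is limited). The gripper opens to 95 mm and grips with 3 to 60 N. Pads are 20 mm wide; open, the fingers measure 119 mm over their backs; the gripper's body (75 mm by 180 mm) begins 59 mm behind the grasp point.
Start: joints at [1.163, 0.491, 1.559, -0, 1.092, -0.106], TCP at [185.758, 596.775, 214.661] pointing down, gripper open.
Joint ranges: [-3.1, 3.1], [-0.84, 2.19], [0.05, 2.79], [-1.13, 4.28], [0.06, 2.93], [-2.69, 2.69]. Speed limits (rad/s): [2.22, 2.22, 2.79, 3.14, 3.14, 3.14].

INTERFACE

Orientations are given as [roll, pitch, yaw] about the fixed x, y, z axes, in that order (R = Rz(yaw) Ry(pitch) Rx(roll)).
In Python, from cell import env gives the robot as it stands.
- The arm moves only by the tool steer_hand, called after "Emit:" by a JSON object that holds its "fn" and its "kwargs". Schema: {"type":"object","properties":{"steps":{"type":"array","items":{"type":"object","properties":{"pos":{"type":"array","items":{"type":"number"},"minItems":3,"maxItems":3},"rz":{"type":"number"},"finger_gap":{"type":"number"}},"additionalProperties":false,"required":["finger_gap"]},"minItems":1,"maxItems":5},"only":{"type":"string"},"quiet":{"type":"boolean"},"lines":{"type":"string"}},"required":["steps"],"additionalProperties":false}. steps is a list of rows, 1 to 5 of them, each an object with the fields pos (a list: dx, dy, dz in units of 25 mm), rz (a turn about the tool's z in units of 0.05 rad), finger_gap (the opening from 0.0 (shut) to 1.0 (fully open)); a field left out counts as zero (the opening has to be given); each row is the pose to reach, as a shift and turn from the pose commanded when the call began, along the tool's axes at that moment; what a row does not reach only later rows make up. A row lasts 1/12 s, in which the tool goes at most 41.7 mm and 0.125 rad, less where a joint would pass 70% of its speed; a pose out of reach is approached as far as the arm can. The fingers move at their own pace and stop on an object; the grip force is fixed at half the most. Time passes only in rows, so rows that do not move let the fingers close. The tool returns the time, the measured TCP pose, the force, the opening and the grip force at its end. only (a regular expression) keeps the lines of the reply that match it, lines (a string "A,B") keeps lines A to B, and quiet returns only ok. Input that does not fit is refused with a message, and nothing moves.
- env.state(): the state, without advancing time (a new reading comes with each control period).
- env.read_camera(name): name is "side" or "top" or "wrist"; returns (picture, depth): 420x560x3 uint8, red, green, blue; 420x560 float32, mm along the optical axis (not along the pixel's ray), 0 where there is no reading.
- env.camera_info(name): a dict with "vertical_fov" (degrees; the focal length in pixels is half the picture's height over the tangent of half this angle, whatever the lens; pixels are square), "cx", "cy" (the principal point, pixels), "origin" and "attitude" of the camera in the world. Camera axes: x right, y down, z forward; pixel columns grow to the right and rows downward; lengths in mm; the calibration is good to about 2 mm. The wrist camera is an equidistant fisheye: a pixel r from the principal point sees the ray r / f radians off the axis. A picture is of the moment at which its call begins: read the wrist's pose just before it. camera_info takes no time and is no camera call; for the wrist camera it gives the pose at the moment of the call.
- env.job_done(): hands the job in; it is judged then, once.
The state is a dict: "t": time; "joints": joint angles; "qvel": joint speeds; "tau": joint torques, N m; "eef_pos": TCP position; "tcp_rot": TCP orientation; "ft_force": force on the tool from outside, world axes, zero at the start; "moment": the same for the moment, N m; "opening": opening from 0.0 (shut) to 1.0 (fully open); "grip_force": force on a finger pad.
Only numpy, scipy, OpenCV 4.12 (cv2) and the standard library are available. Lean on these libraries where they do the work, as an engineer would, in place of code of your own. Each camera call takes 0.05 s, during which the arm holds its last target. There are 200 camera calls.

TASK

The drawer of the white desktop unit is stuck half open and the wooden rolling pin in it is longer than the gap: take hold of the pin, tilt its front end up, draw it out slantwise through the opening and carry it to the marble pastry board. Finish while holding it in the gripper, level and still, its middle over the middle of the board and lying across it (parallel to the board's short sides), about 10 cm above the board and touching nothing else. Leave the jars, the mug and the bowl where they stand.

Things in the scene. Friction and masses are not known exactly. Their poses are not given: they have to be found in the camera images.
- unit: White desktop drawer unit, fixed, drawer stuck half open; nothing on it moves. Origin on the table under the middle of the casing's front edge; x points the way the drawer pulls out, y across, z up. Casing: x -310 to 0, y -110 to 110, underside of its top z 115, top face z 123; a flat kitchen scale lies on it, x -285 to -155, up to z 141. The open gap is 150 mm (x) by 200 mm (y).
- unit_edge (a point): Middle of the casing's front edge, at the underside of its top, 115 mm above the table: the rear edge of the open gap (unit x 0, z 115). The pin must pass below and in front of it.
- unit_front (a point): Middle of the top of the drawer's front panel, on its inner face (unit x 150, z 97): the front edge of the gap. Panel 12 mm thick, 97 mm high, bar handle out to x 184 at z 60. Drawer inside: unit x -145 to 150, y -100 to 100, floor top at z 15, 4 mm side walls up to z 75.
- pin: Light wooden rolling pin, loose, about 0.14 kg, 270 mm long, 28 mm thick (faintly eight-sided) over the middle 190 mm, 20 mm at the ends. Origin at its middle on its axis, x along it. It starts on the drawer floor (axis z 29) roughly along the unit's x, its rear half under the casing. Rear end low, front raised 20 to 24 degrees, it clears both edges and draws out along its axis.
- pin_end_a (a point): Centre of the pin's end face at +x, 135 mm from its middle; it starts as the front end, in the open gap.
- pin_end_b (a point): Centre of the pin's end face at -x, 135 mm from its middle; it starts under the casing.
- board: Marble pastry board, fixed flat on the table: 280 mm along its x, 200 mm along its y, 18 mm thick. Origin at the centre of its underside, on the table. The pin is to be held parallel to its y axis.
- jar_teal: Teal lidded jar, 72 mm diameter, 100 mm high, loose; origin at the centre of its underside.
- jar_rust: Rust-brown lidded jar, 72 mm diameter, 100 mm high, loose; origin at the centre of its underside.
- mug: White mug, 80 mm diameter, 95 mm high, loose, handle at its +y; origin at the centre of its underside.
- bowl: Small blue bowl, 116 mm diameter, 50 mm high, loose; origin at the centre of its underside.

How it is judged (in metres and radians):
On the way:
1. the rolling pin is out of the drawer: both ends higher than 110 mm above the table, not touching the unit (height (world z) of each of pin_end_a, pin_end_b above 0.11 m and contact force between pin and unit below 0.1 N), for 0.1 s.
At the end, for the whole second after the job is handed in: The fingers hold the pin (over 2 N), it touches neither board nor unit and is still (under 30 mm/s); its middle is within 50 mm of the board's centre seen from above, its axis 50 to 150 mm above the board's top, level within 12 degrees, and within 17 degrees of the board's y axis (including tilt) (contact force between the fingers and pin above 2 N and contact force between pin and board below 0.05 N and contact force between pin and unit below 0.05 N and horizontal distance between pin and board below 0.05 m and height (world z) of pin between 0.068 and 0.168 m and angle between pin's own x axis and vertical between 1.361 and 1.781 rad and angle between the x axis of pin and the y axis of board, either way round below 0.3 rad and linear speed of pin below 0.03 m/s and angular speed of pin below 0.2 rad/s); the arm keeps its last pose, push and grip.
It fails at once if the teal jar is shifted by more than 30 mm or tipped over (distance of jar_teal from where it was at the start of the episode above 0.03 m or angle between jar_teal's own z axis and vertical above 0.5 rad).
It fails at once if the rust-brown jar is shifted by more than 30 mm or tipped over (distance of jar_rust from where it was at the start of the episode above 0.03 m or angle between jar_rust's own z axis and vertical above 0.5 rad).
It fails at once if the white mug is shifted by more than 30 mm or tipped over (distance of mug from where it was at the start of the episode above 0.03 m or angle between mug's own z axis and vertical above 0.5 rad).
It fails at once if the blue bowl is shifted by more than 30 mm or tipped over (distance of bowl from where it was at the start of the episode above 0.03 m or angle between bowl's own z axis and vertical above 0.5 rad).
It also fails if it takes over 48 s, if anything falls off the work surface, if the arm or the gripper's body presses on something with over 40 N, if the wrist force passes 120 N, or if a joint passes its speed limit or range.

## Working session

There is one attempt and no reset: what is moved stays moved. The work goes in short steps, Python scripts to look and compute and a tool call to move; the robot and the scene stay as the last step left them, time stands still between calls to the robot, and variables do not carry over. Pictures are saved under pics/ and viewed, at most 10 in all, crops included, and the job is handed in when it is done.

```bash
ls; mkdir -p pics
```

Run:
```python
from cell import env
import cv2,numpy as np
print(env.state())
for n in ["side","top","wrist"]:
    print(n,env.camera_info(n))
ims=[]
for n in ["side","top"]:
    p,d=env.read_camera(n); np.savez(f"pics/{n}0.npz",p=p,d=d); cv2.imwrite(f"pics/{n}0.png",p[:,:,::-1])
    print(n, (d>0).mean())
```

```text
cell.py
pics
{'t': 0.0, 'joints': array([ 1.16340671e+00,  4.91570731e-01,  1.55947753e+00,  2.89885991e-05,
        1.09169050e+00, -1.05574910e-01]), 'qvel': array([-0.00040083,  0.00031397, -0.00153986,  0.00015024, -0.00132376,
       -0.00065604]), 'tau': array([-8.67459203e-04, -6.12642574e+01, -2.58163422e+01,  6.92578219e-02,
        4.83128708e-02, -1.48423205e-04]), 'eef_pos': array([185.63857047, 596.52766443, 214.04513798]), 'tcp_rot': array([-3.14045564e+00, -1.46341506e-04,  2.83976449e+00]), 'ft_force': array([ 0.47918632,  0.17587147, -0.64724106]), 'moment': array([-0.02381486,  0.00052042, -0.00998959]), 'grip_force': 0.0, 'opening': 0.9963308894511196}
side {'vertical_fov': 50.13163829883748, 'cx': 280.0740976842709, 'cy': 212.5034831346192, 'origin': array([ 156.74692888, -637.00309217, 1007.2081182 ]), 'attitude': array([-2.42213239e+00, -2.20238618e-03, -5.35985034e-01])}
top {'vertical_fov': 47.68982724611709, 'cx': 286.3289816568326, 'cy': 214.33331456616543, 'origin': array([ 270.5970991 ,   27.80312453, 1514.95796566]), 'attitude': array([-2.93312727e+00, -1.49120606e-03, -1.46168096e+00])}
wrist {'vertical_fov': 65.70646984690485, 'cx': 275.16004197282626, 'cy': 206.63576092431342, 'origin': array([114.32406036, 618.970132  , 384.9559138 ]), 'attitude': array([2.87303187e+00, 1.13946394e-03, 1.26838254e+00])}
side 0.996062925170068
top 0.9958673469387755
```
View pics/side0.png

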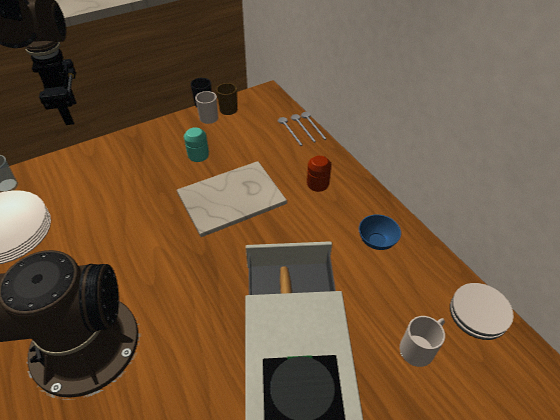

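View pics/top0.png

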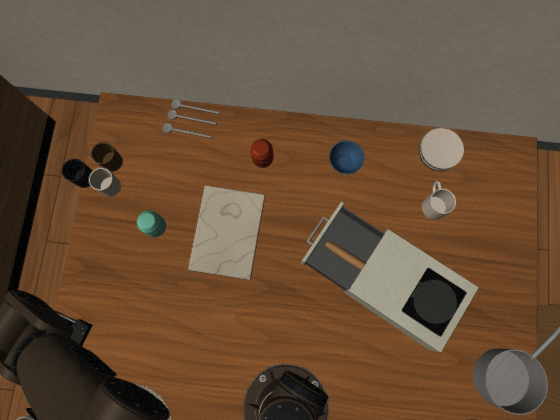

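The side view shows the drawer gap around (290,268) with the pin's front at (285,280). The top view shows the pin from about (328,243) to (363,265), the board around (227,232), the teal jar at (151,223), the rust jar at (261,152), and the arm clear of them all.

Create h.py:
```python
import numpy as np,cv2
from scipy.spatial.transform import Rotation as R
from cell import env
def cam(n):
    c=env.camera_info(n); c['R']=R.from_euler('xyz',c['attitude']).as_matrix(); c['f']=210/np.tan(np.radians(c['vertical_fov'])/2); return c
def pts(n,d,c=None):   # per pixel world points, pinhole
    c=c or cam(n); v,u=np.mgrid[:420,:560]
    q=np.stack([(u-c['cx'])/c['f'],(v-c['cy'])/c['f'],np.ones_like(u,float)],-1)*d[...,None]
    return q@c['R'].T+c['origin']
def onplane(n,uv,z):
    c=cam(n); uv=np.atleast_2d(uv).astype(float)
    r=np.c_[(uv[:,0]-c['cx'])/c['f'],(uv[:,1]-c['cy'])/c['f'],np.ones(len(uv))]@c['R'].T
    return c['origin']+r*((z-c['origin'][2])/r[:,2])[:,None]
def big(m):
    n,l,s,_=cv2.connectedComponentsWithStats(m.astype(np.uint8)); return l==1+np.argmax(s[1:,4])
```

Create m.py:
```python
from h import *
boxes={'side':dict(board=(170,155,295,240),unit=(238,235,360,419),pin=(270,262,300,296)),'top':dict(board=(180,180,272,285),unit=(300,200,480,352),pin=(322,238,370,270))}
for n in boxes:
    z=np.load(f'pics/{n}0.npz'); p,d=z['p'],z['d']; P=pts(n,d); hsv=cv2.cvtColor(p,cv2.COLOR_RGB2HSV)
    for k,(a,b,c,e) in boxes[n].items():
        roi=np.zeros(d.shape,bool); roi[b:e,a:c]=1
        m=(hsv[...,1]<90)&(hsv[...,2]>110) if k!='pin' else (hsv[...,0]<22)&(hsv[...,1]>90)&(hsv[...,2]>70)
        m=big(m&roi&(d>0)); Q=P[m]
        if k=='unit': m=big(m&(abs(P[...,2]-123)<8)); Q=P[m]
        zt=np.median(Q[:,2])
        print(n,k,m.sum(),'z pct',np.percentile(Q[:,2],[5,50,95]).round(1))
        ct=max(cv2.findContours(m.astype(np.uint8),0,2)[0],key=cv2.contourArea)[:,0]
        W=onplane(n,ct,zt if k!='pin' else 29)
        r=cv2.minAreaRect(W[:,:2].astype(np.float32)); print('   rect',np.round(r[0],1),np.round(r[1],1),round(r[2],2)); print(cv2.boxPoints(r).round(1).tolist())
    for k,hh in dict(teal=(75,95),rust=(0,8),blue=(100,125)).items():
        m=(hsv[...,0]>=hh[0])&(hsv[...,0]<=hh[1])&(hsv[...,1]>130)&(P[...,2]>15)&(P[...,2]<130)&(d>0)&(hsv[...,2]>60)
        m=big(m);Q=P[m]; print(n,k,m.sum(),np.median(Q,0).round(),Q[:,2].max().round())
```

```bash
python3 m.py
```

```text
side board 4311 z pct [14.9 18.3 21.7]
   rect [508.6 246. ] [195.5 279.3] 87.18
[[364.29998779296875, 155.1999969482422], [643.2999877929688, 141.39999389648438], [652.9000244140625, 336.70001220703125], [374.0, 350.5]]
side unit 8493 z pct [121.  123.5 126.1]
   rect [ 393.9 -316.9] [275.1 217.2] 62.15
[[233.60000610351562, -387.79998779296875], [425.6000061035156, -489.20001220703125], [554.0999755859375, -246.0], [362.1000061035156, -144.5]]
side pin 257 z pct [29.  40.9 45.5]
   rect [ 491. -103.] [81.4 25.4] 59.3
[[459.29998779296875, -131.5], [481.1000061035156, -144.5], [522.7000122070312, -74.5], [500.79998779296875, -61.5]]
side teal 198 [482. 454.  57.] 101.0
side rust 276 [756. 160.  96.] 106.0
side blue 388 [ 828. -112.   32.] 54.0
top board 5264 z pct [12.4 18.  23.5]
   rect [509.9 244.5] [196.6 278.5] 87.14
[[365.8999938964844, 153.3000030517578], [644.0, 139.39999389648438], [653.7999877929688, 335.70001220703125], [375.70001220703125, 349.6000061035156]]
top unit 5615 z pct [118.6 123.4 128.1]
   rect [ 384.5 -332. ] [308.3 220.3] 62.3
[[215.3000030517578, -417.2000
[... 183 characters left out ...]
4.8 -134.6] [136.   26.7] 63.21
[[432.20001220703125, -189.1999969482422], [456.0, -201.3000030517578], [517.2999877929688, -79.9000015258789], [493.5, -67.80000305175781]]Traceback (most recent call last):
  File "m.py", line 17, in <module>
    m=big(m);Q=P[m]; print(n,k,m.sum(),np.median(Q,0).round(),Q[:,2].max().round())
  File "h.py", line 15, in big
    n,l,s,_=cv2.connectedComponentsWithStats(m.astype(np.uint8)); return l==1+np.argmax(s[1:,4])
                                                                              ~~~~~~~~~^^^^^^^^^
    return _wrapfunc(a, 'argmax', axis=axis, out=out, **kwds)
    return bound(*args, **kwds)
ValueError: attempt to get argmax of an empty sequence
```

Create go.py:
```python
import sys; from h import *
def delta(x,y,z,yaw):
    s=env.state(); M=R.from_euler('xyz',s['tcp_rot'])
    d=M.inv().apply(np.array([x,y,z])-s['eef_pos'])
    tx=M.as_matrix()[:,0]; a=np.arctan2(tx[1],tx[0]); t=-((yaw-a+np.pi)%(2*np.pi)-np.pi)
    print('t',round(s['t'],2),'pos',s['eef_pos'].round(1),'rpy',s['tcp_rot'].round(3),'F',s['ft_force'].round(1),'grip',round(s['grip_force'],1),'open',round(s['opening'],3),'q',s['joints'].round(2)); print('DELTA',d.round(1),'turn',t.round(3))
if __name__=='__main__': delta(*map(float,sys.argv[1:5]))
```

```bash
python3 go.py 430 250 220 1.091
```

```text
t 0.1 pos [185.7 596.6 214.1] rpy [-3.141 -0.     2.84 ] F [ 0.4  0.2 -0.1] grip 0.0 open 0.997 q [ 1.16  0.49  1.56 -0.    1.09 -0.11]
DELTA [-336.3 -258.3   -5.7] turn 1.749
```

10 rows. First call: 5 rows heading.

Careful with the scale: shifts go in units of 25 mm and turns go in units of 0.05 rad. That gives: -1 mm is -0.04, -168 mm is -6.72, 0.6 rad is 12.

Emit:
{"fn": "steer_hand", "kwargs": {"steps": [{"pos":[-1.36, -1.04, -0.04], "rz":2.4, "finger_gap":1}, {"pos":[-2.72, -2.08, -0.08], "rz":4.8, "finger_gap":1}, {"pos":[-4.08, -3.12, -0.12], "rz":7.2, "finger_gap":1}, {"pos":[-5.4, -4.12, -0.16], "rz":9.6, "finger_gap":1}, {"pos":[-6.72, -5.16, -0.24], "rz":12, "finger_gap":1}]}}

```text
t: 0.52
eef_pos: [306.3, 424.9, 220.2]
tcp_rot: [-3.141, 0.0, 2.234]
ft_force: [1.1, 0.5, 0.0]
opening: 1.001
grip_force: 0.0
```

```bash
python3 go.py 430 250 220 1.091
```

```text
t 0.52 pos [306.3 424.9 220.2] rpy [-3.141  0.     2.234] F [1.1 0.5 0. ] grip 0.0 open 1.001 q [0.82 0.34 1.8  0.   1.   0.16]
DELTA [-2.139e+02 -1.030e+01  2.000e-01] turn 1.143
```

Scaled: -205 mm is -8.2, -164 mm is -6.56, 0.6 rad is 12.

Emit:
{"fn": "steer_hand", "kwargs": {"steps": [{"pos":[-1.64, -0.08, 0], "rz":2.4, "finger_gap":1}, {"pos":[-3.28, -0.16, 0], "rz":4.8, "finger_gap":1}, {"pos":[-4.92, -0.24, 0], "rz":7.2, "finger_gap":1}, {"pos":[-6.56, -0.32, 0], "rz":9.6, "finger_gap":1}, {"pos":[-8.2, -0.4, 0], "rz":12, "finger_gap":1}], "quiet": true}}

```text
ok
```

```bash
python3 go.py 479 -126 200 1.091
```

```text
t 0.93 pos [425.8 257.7 220.4] rpy [-3.141 -0.     1.634] F [0.1 0.6 0.5] grip 0.0 open 0.997 q [0.41 0.3  1.86 0.   0.98 0.35]
DELTA [-386.3   28.9   20.4] turn 0.543
```

Scaled: 0.54 rad is 10.8.

Emit:
{"fn": "steer_hand", "kwargs": {"steps": [{"rz":2.4, "finger_gap":1}, {"rz":4.8, "finger_gap":1}, {"rz":7.2, "finger_gap":1}, {"rz":9.6, "finger_gap":1}, {"rz":10.8, "finger_gap":1}], "quiet": true}}

```text
ok
```

```bash
python3 go.py 479 -126 200 1.091
```

```text
t 1.35 pos [425.1 259.3 220.3] rpy [-3.141  0.     1.093] F [-0.6 -0.1  0. ] grip 0.0 open 1.001 q [0.42 0.3  1.86 0.   0.98 0.89]
DELTA [-317.3  225.2   20.3] turn 0.002
```

Scaled: -170 mm is -6.8, -136 mm is -5.44.

Emit:
{"fn": "steer_hand", "kwargs": {"steps": [{"pos":[-1.36, 0.96, 0], "finger_gap":1}, {"pos":[-2.72, 1.92, 0.08], "finger_gap":1}, {"pos":[-4.08, 2.88, 0.16], "finger_gap":1}, {"pos":[-5.44, 3.84, 0.24], "finger_gap":1}, {"pos":[-6.8, 4.8, 0.32], "finger_gap":1}], "quiet": true}}

```text
ok
```

Emit:
{"fn": "steer_hand", "kwargs": {"steps": [{"pos":[-1.36, 0.96, 0.08], "finger_gap":1}, {"pos":[-2.72, 1.92, 0.2], "finger_gap":1}, {"pos":[-4.08, 2.88, 0.32], "finger_gap":1}, {"pos":[-5.2, 3.68, 0.4], "finger_gap":1}, {"pos":[-5.88, 4.2, 0.48], "finger_gap":1}], "quiet": true}}

```text
ok
```

Emit:
{"fn": "steer_hand", "kwargs": {"steps": [{"finger_gap":1}]}}

```text
t: 2.27
eef_pos: [482.1, -128.5, 199.8]
tcp_rot: [-3.141, 0.0, 1.096]
ft_force: [-0.7, 0.1, -0.4]
opening: 1.001
grip_force: 0.0
```

```bash
python3 go.py 479 -126 40 1.091
```

Run:
```python
from h import *
p,d=env.read_camera('wrist'); cv2.imwrite('pics/w1.png',p[:,:,::-1]); np.savez('pics/w1.npz',p=p,d=d)
```

```text
t 2.27 pos [ 482.1 -128.5  199.8] rpy [-3.141  0.     1.096] F [-0.7  0.1 -0.4] grip 0.0 open 1.001 q [-0.39  0.33  1.88 -0.    0.93  0.08]
DELTA [  0.8  -3.9 159.8] turn 0.005
```

View pics/w1.png

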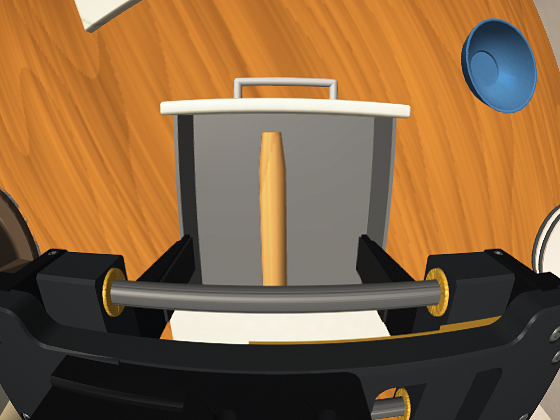

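The wrist view shows the pin running from (272,132) down to (273,285), roughly centred between the fingers, with the drawer front panel at row 106. I'll refine its position from this view.

Add to h.py:
```python
def wpts(uv,c,z):   # fisheye rays to plane z
    uv=np.atleast_2d(uv).astype(float); a=uv-[c['cx'],c['cy']]; r=np.hypot(*a.T)+1e-9; th=r/c['f']
    q=np.c_[a/r[:,None]*np.sin(th)[:,None],np.cos(th)]@c['R'].T
    return c['origin']+q*((z-c['origin'][2])/q[:,2])[:,None]
```

Run:
```python
from h import *
p=np.load('pics/w1.npz')['p']; c=cam('wrist'); h=cv2.cvtColor(p,cv2.COLOR_RGB2HSV)
m=np.zeros(p.shape[:2],bool); m[115:284,235:310]=1
m=big(m&(h[...,1]>70)&(h[...,2]>90))
U=np.array([.466,.885]);V=np.array([-.885,.466]);o=np.array([456.5,-195.5])
tip=np.argwhere(m)[:,0].min(); print('tip row',tip)
for r in (tip,tip+4,170,200,230,260):
    xs=np.where(m[r])[0]; W=wpts([[xs.min()-.5,r],[xs.max()+.5,r]],c,29)[:,:2]; mid=W.mean(0)
    print(r,xs.min(),xs.max(),'width',np.linalg.norm(W[1]-W[0]).round(1),'mid',mid.round(1),'unit',((mid-o)@U).round(1),((mid-o)@V).round(1))
for z in(97,):
    W=wpts([[178,114],[395,116],[286,114]],c,97)[:,:2]; print('front inner top',W.round(1),((W-o)@U).round(1),((W-o)@V).round(1))
```

```text
tip row 131
131 267 279 width 13.6 mid [507.8 -69.9] unit 135.0 13.1
135 262 280 width 19.8 mid [504.  -72.7] unit 130.8 15.2
170 259 285 width 28.7 mid [ 487.9 -106.2] unit 93.6 13.8
200 259 285 width 29.3 mid [ 472.8 -135.5] unit 60.7 13.6
230 260 285 width 29.0 mid [ 457.4 -166.4] unit 26.2 12.8
260 262 286 width 28.8 mid [ 442.  -199.9] unit -10.6 10.8
front inner top [[ 444.7  -15.9]
 [ 611.  -101.9]
 [ 525.6  -60.1]] [153.4 154.8 152. ] [ 94.1 -93.2   1.9]
```

```bash
python3 go.py 478 -125.4 20 1.112
```

```text
t 2.32 pos [ 481.6 -126.6  199.9] rpy [-3.141  0.     1.097] F [-0.2 -0.1  0.1] grip 0.0 open 0.999 q [-0.39  0.33  1.88  0.    0.93  0.08]
DELTA [ -0.6  -3.6 179.9] turn -0.015
```

Emit:
{"fn": "steer_hand", "kwargs": {"steps": [{"pos":[0.04, -0.2, 1.6], "rz":-0.4, "finger_gap":1}, {"pos":[0.04, -0.2, 3.2], "rz":-0.4, "finger_gap":1}, {"pos":[0.04, -0.2, 4.6], "rz":-0.4, "finger_gap":1}, {"pos":[0.04, -0.2, 5.6], "rz":-0.4, "finger_gap":1}, {"pos":[0.04, -0.2, 6], "rz":-0.4, "finger_gap":1}]}}

```text
t: 2.73
eef_pos: [476.2, -120.1, 47.7]
tcp_rot: [-3.137, 0.0, 1.121]
ft_force: [-0.0, 0.2, 0.1]
opening: 1.0
grip_force: 0.0
```

Emit:
{"fn": "steer_hand", "kwargs": {"steps": [{"finger_gap":1}], "quiet": true}}

```text
ok
```

```bash
python3 go.py 478 -125.4 20 1.112
```

```text
t 2.82 pos [ 476.8 -120.5   48.9] rpy [-3.138  0.     1.121] F [0.2 0.  0.6] grip 0.0 open 1.002 q [-0.38  0.56  2.03  0.    0.55  0.07]
DELTA [-3.9  3.3 28.9] turn 0.009
```

Emit:
{"fn": "steer_hand", "kwargs": {"steps": [{"pos":[-0.08, 0.08, 0.4], "finger_gap":1}, {"pos":[-0.16, 0.12, 0.8], "finger_gap":1}, {"pos":[-0.16, 0.12, 1.08], "finger_gap":1}, {"pos":[-0.16, 0.12, 1.12], "finger_gap":1}, {"pos":[-0.16, 0.12, 1.12], "finger_gap":1}]}}

```text
t: 3.23
eef_pos: [478.6, -126.7, 22.4]
tcp_rot: [-3.141, -0.0, 1.12]
ft_force: [0.0, 0.2, -0.1]
opening: 0.996
grip_force: 0.0
```

```bash
python3 go.py 478 -125.4 20 1.112
```

```text
t 3.23 pos [ 478.6 -126.7   22.4] rpy [-3.141 -0.     1.12 ] F [ 0.   0.2 -0.1] grip 0.0 open 0.996 q [-0.39  0.61  2.04  0.    0.49  0.06]
DELTA [ 0.9 -1.2  2.4] turn 0.008
```

Scaled: 2 mm is 0.08, -1 mm is -0.04.

Emit:
{"fn": "steer_hand", "kwargs": {"steps": [{"pos":[0.04, -0.04, 0.08], "finger_gap":1}, {"pos":[0.04, -0.04, 0.08], "finger_gap":0.5}, {"pos":[0.04, -0.04, 0.08], "finger_gap":0}, {"pos":[0.04, -0.04, 0.08], "finger_gap":0}, {"pos":[0.04, -0.04, 0.08], "finger_gap":0}], "quiet": true}}

```text
ok
```

Emit:
{"fn": "steer_hand", "kwargs": {"steps": [{"finger_gap":0}, {"finger_gap":0}, {"finger_gap":0}, {"finger_gap":0}]}}

```text
t: 3.98
eef_pos: [478.2, -125.4, 20.5]
tcp_rot: [-3.142, -0.0, 1.12]
ft_force: [-0.7, 0.6, -0.2]
opening: 0.497
grip_force: 0.0
```

Emit:
{"fn": "steer_hand", "kwargs": {"steps": [{"finger_gap":0}, {"finger_gap":0}, {"finger_gap":0}, {"finger_gap":0}, {"finger_gap":0}]}}

```text
t: 4.4
eef_pos: [478.3, -125.4, 20.5]
tcp_rot: [3.141, -0.0, 1.12]
ft_force: [-0.5, 0.9, -0.1]
opening: 0.291
grip_force: 30.0
```

Emit:
{"fn": "steer_hand", "kwargs": {"steps": [{"finger_gap":0}, {"finger_gap":0}, {"finger_gap":0}, {"finger_gap":0}]}}

```text
t: 4.73
eef_pos: [478.3, -125.4, 20.5]
tcp_rot: [3.141, -0.0, 1.12]
ft_force: [-0.3, -0.3, -0.9]
opening: 0.29
grip_force: 30.0
```

Scaled: -45 mm is -1.8, -38 mm is -1.52.

Emit:
{"fn": "steer_hand", "kwargs": {"steps": [{"pos":[0, 0, -0.32], "finger_gap":0}, {"pos":[0, 0, -0.72], "finger_gap":0}, {"pos":[0, 0, -1.12], "finger_gap":0}, {"pos":[0, 0, -1.52], "finger_gap":0}, {"pos":[0, 0, -1.8], "finger_gap":0}]}}

```text
t: 5.15
eef_pos: [478.5, -125.5, 67.2]
tcp_rot: [3.14, -0.0, 1.12]
ft_force: [0.1, 0.4, -1.3]
opening: 0.293
grip_force: 30.0
```

Emit:
{"fn": "steer_hand", "kwargs": {"steps": [{"finger_gap":0}, {"finger_gap":0}]}}

```text
t: 5.32
eef_pos: [478.4, -125.4, 66.1]
tcp_rot: [3.14, -0.0, 1.12]
ft_force: [-0.6, -0.9, -1.5]
opening: 0.292
grip_force: 30.0
```

Run:
```python
from h import *
p,d=env.read_camera('wrist'); cv2.imwrite('pics/w2.png',p[:,:,::-1]); np.savez('pics/w2.npz',p=p,d=d)
p,d=env.read_camera('side'); cv2.imwrite('pics/s2.png',p[:,:,::-1])
```

```text
(no output)
```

View pics/w2.png

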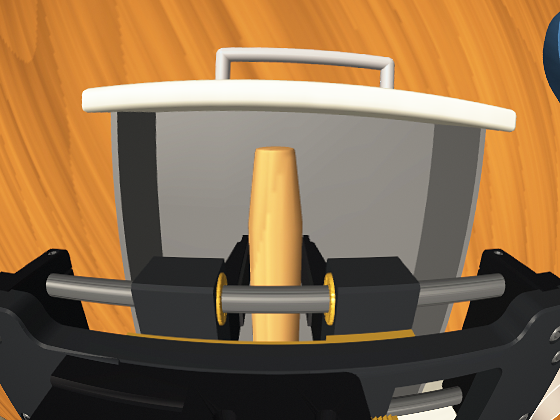

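The pin is held between the pads, with its front end at (275,148). I'll take its tilt from the depth.

Create tilt.py:
```python
import sys; from h import *
c=cam('wrist'); p,d=env.read_camera('wrist'); np.savez('pics/wl.npz',p=p,d=d); h=cv2.cvtColor(p,cv2.COLOR_RGB2HSV)
cv2.imwrite('pics/wl.png',p[:,:,::-1])
v,u=np.mgrid[:420,:560]; a=np.stack([u-c['cx'],v-c['cy']],-1); r=np.hypot(a[...,0],a[...,1])+1e-9; t=np.tan(r/c['f'])
P=np.dstack([a/r[...,None]*t[...,None],np.ones_like(r)])*d[...,None]@c['R'].T+c['origin']
s=env.state(); e=s['eef_pos']; M=R.from_euler('xyz',s['tcp_rot']).as_matrix(); Q=(P-e)@M   # tool frame
# pin pixels: wood hue, ahead of the pads, within 18 mm of the tool's x-z plane, near grasp height
m=(h[...,1]>60)&(h[...,0]<25)&(d>0)&(abs(Q[...,1])<18)&(Q[...,0]>8)&(Q[...,0]<110)&(abs(Q[...,2]+15)<55)
m=big(m); q=Q[m]; xs=[];zs=[]
for x0 in range(10,100,5):
    k=q[(q[:,0]>=x0)&(q[:,0]<x0+5)&(abs(q[:,1])<6)]
    if len(k)>4: xs.append(np.median(k[:,0]));zs.append(-np.median(k[:,2]))
print('x',np.round(xs),'up',np.round(zs,1)); xs=np.array(xs);zs=np.array(zs); k=xs<30
print('slope(deg) near pads',np.degrees(np.arctan(np.polyfit(xs[k],zs[k],1)[0])).round(1),'tip x',q[:,0].max().round(1),'lat mid',np.median(q[:,1]).round(1))
```

```bash
python3 tilt.py
```

```text
x [13. 18. 23. 27. 32. 37. 42. 47. 52. 58. 61.] up [23.5 23.4 23.2 22.8 22.1 21.7 21.1 20.5 20.  19.3 15.3]
slope(deg) near pads -2.7 tip x 60.9 lat mid -0.1
```

Scaled: -20 mm is -0.8, -10 mm is -0.4.

Emit:
{"fn": "steer_hand", "kwargs": {"steps": [{"pos":[0, 0, -0.4], "finger_gap":0}, {"pos":[0, 0, -0.8], "finger_gap":0}, {"pos":[0, 0, -1.12], "finger_gap":0}, {"pos":[0, 0, -1.36], "finger_gap":0}, {"pos":[0, 0, -1.6], "finger_gap":0}]}}

```text
t: 5.88
eef_pos: [478.4, -125.4, 106.3]
tcp_rot: [3.141, -0.0, 1.12]
ft_force: [-0.7, -0.8, -4.9]
opening: 0.289
grip_force: 30.0
```

```bash
python3 tilt.py
```

```text
x [13. 18. 22. 27. 33. 37. 43. 48. 52. 58. 61.] up [24.4 25.4 25.9 26.2 26.6 26.9 27.3 27.6 28.1 27.9 19.1]
slope(deg) near pads 6.7 tip x 62.4 lat mid -0.4
```

Emit:
{"fn": "steer_hand", "kwargs": {"steps": [{"pos":[0, 0, -0.24], "finger_gap":0}, {"pos":[0, 0, -0.48], "finger_gap":0}, {"pos":[0, 0, -0.64], "finger_gap":0}, {"pos":[0, 0, -0.64], "finger_gap":0}]}}

```text
t: 6.27
eef_pos: [478.3, -125.4, 122.2]
tcp_rot: [3.141, -0.0, 1.12]
ft_force: [-0.2, -0.0, -2.4]
opening: 0.29
grip_force: 30.0
```

```bash
python3 tilt.py
```

```text
x [13. 18. 22. 28. 32. 38. 43. 48. 53. 57. 61.] up [28.2 30.1 31.5 33.  34.3 35.8 37.1 38.6 39.9 34.8 26.5]
slope(deg) near pads 17.4 tip x 61.4 lat mid -0.1
```

Scaled: -9 mm is -0.36, -5 mm is -0.2.

Emit:
{"fn": "steer_hand", "kwargs": {"steps": [{"pos":[0, 0, -0.2], "finger_gap":0}, {"pos":[0, 0, -0.36], "finger_gap":0}, {"pos":[0, 0, -0.36], "finger_gap":0}]}}

```text
t: 6.57
eef_pos: [478.3, -125.3, 131.0]
tcp_rot: [3.141, -0.0, 1.12]
ft_force: [-1.1, 0.8, -3.7]
opening: 0.291
grip_force: 30.0
```

```bash
python3 tilt.py
```

Run:
```python
from h import *
p,d=env.read_camera('side'); cv2.imwrite('pics/s3.png',cv2.resize(p[180:360,200:400,::-1],None,fx=3,fy=3))
```

```text
x [12. 18. 22. 27. 33. 38. 43. 47. 53. 57. 60.] up [29.7 32.1 34.  36.  37.9 40.  41.9 43.9 43.8 36.  30. ]
slope(deg) near pads 22.7 tip x 60.1 lat mid -0.1
```

View pics/s3.png

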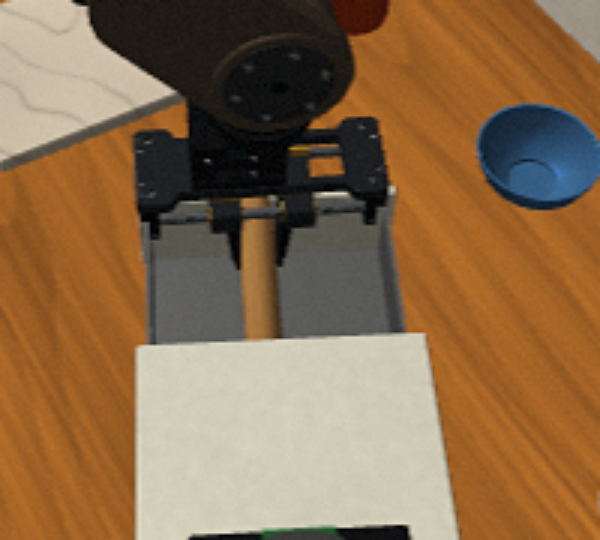

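The side view shows the pin (260,200–335) held tilted and running under the casing edge, with the fingers clear of the drawer walls. Next I'll ease it down off the edge and draw it out along its axis.

Scaled: 60 mm is 2.4, 20 mm is 0.8.

Emit:
{"fn": "steer_hand", "kwargs": {"steps": [{"pos":[0, 0, 0.2], "finger_gap":0}, {"pos":[0.8, 0, 0], "finger_gap":0}, {"pos":[1.6, 0, -0.32], "finger_gap":0}, {"pos":[2.4, 0, -0.64], "finger_gap":0}, {"pos":[3.2, 0, -0.96], "finger_gap":0}]}}

```text
t: 7.08
eef_pos: [513.5, -52.7, 154.4]
tcp_rot: [-3.141, 0.0, 1.12]
ft_force: [-0.1, -0.7, -2.2]
opening: 0.291
grip_force: 30.0
```

Emit:
{"fn": "steer_hand", "kwargs": {"steps": [{"pos":[0.8, 0, -0.32], "finger_gap":0}, {"pos":[1.8, 0, -0.72], "finger_gap":0}, {"pos":[2.8, 0, -1.12], "finger_gap":0}, {"pos":[3.6, 0, -1.44], "finger_gap":0}, {"pos":[3.6, 0, -1.44], "finger_gap":0}]}}

```text
t: 7.5
eef_pos: [554.2, 30.1, 191.5]
tcp_rot: [3.139, -0.002, 1.122]
ft_force: [-0.4, 0.5, -2.0]
opening: 0.289
grip_force: 30.0
```

```bash
python3 tilt.py
```

```text
x [13. 18. 23. 27. 32. 37. 43. 48. 53. 57. 61.] up [29.7 31.9 33.8 35.8 37.7 39.7 41.7 43.7 45.2 39.6 32.5]
slope(deg) near pads 22.5 tip x 61.7 lat mid 0.3
```

Scaled: -60 mm is -2.4, -55 mm is -2.2.

Emit:
{"fn": "steer_hand", "kwargs": {"steps": [{"pos":[0.32, 0, -0.8], "finger_gap":0}, {"pos":[0.48, 0, -1.6], "finger_gap":0}, {"pos":[0.48, 0, -2.2], "finger_gap":0}, {"pos":[0.48, 0, -2.4], "finger_gap":0}]}}

```text
t: 7.88
eef_pos: [557.9, 37.7, 251.7]
tcp_rot: [3.14, -0.001, 1.12]
ft_force: [0.1, -0.3, -0.5]
opening: 0.293
grip_force: 30.0
```

Emit:
{"fn": "steer_hand", "kwargs": {"steps": [{"finger_gap":0}, {"finger_gap":0}], "quiet": true}}

```text
ok
```

```bash
python3 go.py 512 290 220 1.521
```

```text
t 8.05 pos [557.1  37.8 249.4] rpy [-3.141  0.     1.119] F [ 0.6  0.3 -1.9] grip 30.0 open 0.29 q [-0.05  0.36  1.68 -0.    1.1   0.4 ]
DELTA [ 207.3 -150.6   29.5] turn -0.402
```

Scaled: 142 mm is 5.68, 115 mm is 4.6, -0.38 rad is -7.6.

Emit:
{"fn": "steer_hand", "kwargs": {"steps": [{"pos":[1, -0.72, 0.12], "rz":-1.2, "finger_gap":0}, {"pos":[2.2, -1.6, 0.24], "rz":-2.8, "finger_gap":0}, {"pos":[3.4, -2.48, 0.48], "rz":-4.4, "finger_gap":0}, {"pos":[4.6, -3.36, 0.64], "rz":-6, "finger_gap":0}, {"pos":[5.68, -4.12, 0.8], "rz":-7.6, "finger_gap":0}], "quiet": true}}

```text
ok
```

```bash
python3 go.py 512 290 220 1.521
```

```text
t 8.47 pos [525.6 212.4 228.7] rpy [-3.139e+00  1.000e-03  1.503e+00] F [ 0.1  0.4 -1.8] grip 30.0 open 0.291 q [0.27 0.39 1.68 0.   1.06 0.33]
DELTA [ 76.5 -18.8   8.7] turn -0.018
```

Emit:
{"fn": "steer_hand", "kwargs": {"steps": [{"pos":[1, -0.24, 0.12], "finger_gap":0}, {"pos":[2, -0.48, 0.24], "rz":-0.4, "finger_gap":0}, {"pos":[2.8, -0.68, 0.36], "rz":-0.4, "finger_gap":0}, {"pos":[3.04, -0.76, 0.36], "rz":-0.4, "finger_gap":0}, {"pos":[3.04, -0.76, 0.36], "rz":-0.4, "finger_gap":0}], "quiet": true}}

```text
ok
```

```bash
python3 tilt.py; python3 go.py 512 290 130 1.521
```

```text
x [12. 18. 23. 28. 32. 38. 43. 48. 53. 57. 60.] up [28.5 30.8 32.8 34.7 36.5 38.6 40.5 42.5 43.5 36.9 30.5]
slope(deg) near pads 22.2 tip x 61.2 lat mid -0.6
t 8.93 pos [512.8 288.  220.5] rpy [-3.140e+00  1.000e-03  1.521e+00] F [ 0.3 -0.8 -1.1] grip 30.0 open 0.294 q [ 0.4   0.43  1.64 -0.    1.07  0.45]
DELTA [ 2.1 -0.8 90.5] turn -0.0
```

Scaled: 60 mm is 2.4, 120 mm is 4.8.

Emit:
{"fn": "steer_hand", "kwargs": {"steps": [{"pos":[0, 0, 1.2], "finger_gap":0}, {"pos":[0, 0, 2.4], "finger_gap":0}, {"pos":[0, 0, 3.6], "finger_gap":0}, {"pos":[0, 0, 4.4], "finger_gap":0}, {"pos":[0, 0, 4.8], "finger_gap":0}]}}

```text
t: 9.35
eef_pos: [512.6, 286.3, 98.8]
tcp_rot: [-3.138, 0.002, 1.518]
ft_force: [-0.2, 0.1, 1.4]
opening: 0.292
grip_force: 30.0
```

Emit:
{"fn": "steer_hand", "kwargs": {"steps": [{"pos":[0, 0, 0.32], "finger_gap":0}, {"pos":[0, 0, 0.72], "finger_gap":0}, {"pos":[0, 0, 1.12], "finger_gap":0}, {"pos":[0, 0, 1.52], "finger_gap":0}, {"pos":[0, 0, 1.76], "finger_gap":0}]}}

```text
t: 9.77
eef_pos: [513.4, 288.3, 56.9]
tcp_rot: [3.141, -0.0, 1.52]
ft_force: [1.0, 0.6, 2.4]
opening: 0.291
grip_force: 30.0
```

```bash
python3 tilt.py
```

```text
x [13. 18. 22. 27. 33. 38. 42. 47. 53. 58. 61.] up [25.6 26.7 27.4 27.9 28.5 29.  29.5 30.  30.6 30.5 21.8]
slope(deg) near pads 8.5 tip x 62.7 lat mid 0.3
```

Scaled: 29 mm is 1.16, 27 mm is 1.08.

Emit:
{"fn": "steer_hand", "kwargs": {"steps": [{"pos":[0, 0, 0.32], "finger_gap":0}, {"pos":[0, 0, 0.64], "finger_gap":0}, {"pos":[0, 0, 0.88], "finger_gap":0}, {"pos":[0, 0, 1.08], "finger_gap":0}, {"pos":[0, 0, 1.16], "finger_gap":0}]}}

```text
t: 10.23
eef_pos: [513.0, 288.3, 27.6]
tcp_rot: [-3.141, 0.0, 1.52]
ft_force: [0.1, 2.9, 2.3]
opening: 0.293
grip_force: 30.0
```

```bash
python3 tilt.py
```

```text
x [13. 18. 22. 28. 33. 38. 42. 47. 52. 58. 62. 68. 73. 78. 83. 87. 93. 97.] up [ 22.2  22.3  22.3  21.9  21.4  21.   20.4  19.8  19.4  19.    4.7 -26.8
 -26.8 -26.7 -26.9 -26.8 -26.9 -26.7]
slope(deg) near pads -1.2 tip x 110.0 lat mid -0.1
```

Emit:
{"fn": "steer_hand", "kwargs": {"steps": [{"pos":[0, 0, -0.6], "finger_gap":0}, {"pos":[0.24, 0, -1.4], "finger_gap":0}, {"pos":[0.56, 0, -2.2], "finger_gap":0}, {"pos":[0.88, 0, -2.88], "finger_gap":0}, {"pos":[1.16, 0, -3.28], "finger_gap":0}], "quiet": true}}

```text
ok
```

Emit:
{"fn": "steer_hand", "kwargs": {"steps": [{"finger_gap":0}, {"finger_gap":0}, {"finger_gap":0}]}}

```text
t: 10.95
eef_pos: [514.1, 316.7, 109.5]
tcp_rot: [-3.14, 0.001, 1.52]
ft_force: [0.1, 0.2, -1.2]
opening: 0.293
grip_force: 30.0
```

```bash
python3 tilt.py
```

Run:
```python
from h import *
for n in('side','top'):
    p,d=env.read_camera(n); np.savez(f'pics/{n}9.npz',p=p,d=d); cv2.imwrite(f'pics/{n}9.png',p[:,:,::-1])
```

```text
x [12. 17. 23. 28. 32. 37. 42. 47. 53. 58. 62.] up [22.6 22.7 22.7 22.2 21.9 21.5 21.1 20.7 20.2 19.8 17.6]
slope(deg) near pads -1.1 tip x 62.4 lat mid -0.2
```

View pics/side9.png

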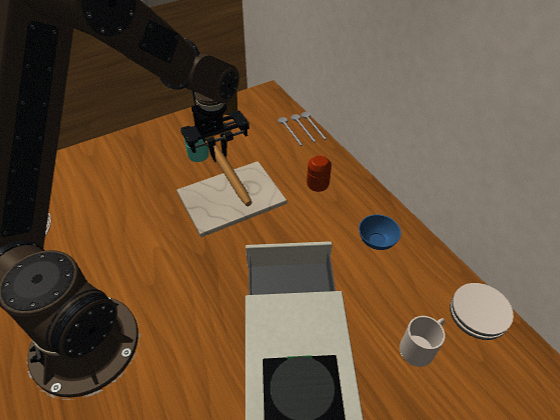

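View pics/top9.png

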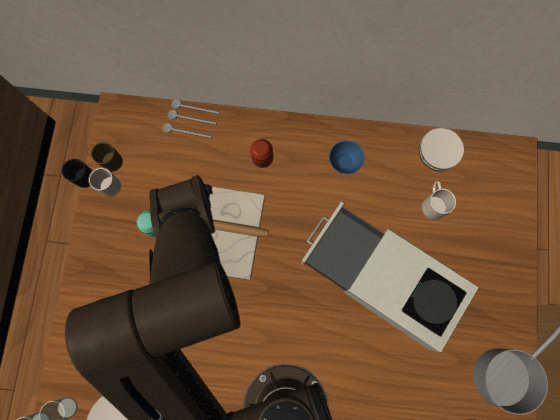

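The side view shows the pin held above the board from about (217,155) to (249,203). The top view shows its free end at (268,233), nearly parallel to the board's short side, and the jars, mug and bowl haven't moved. I'll check the free half from depth.

Run:
```python
from h import *
for n in('side','top'):
    z=np.load(f'pics/{n}9.npz');p,d=z['p'],z['d'];P=pts(n,d)
    m=big((abs(P[...,0]-509)<40)&(P[...,1]>80)&(P[...,1]<285)&(P[...,2]>55)&(P[...,2]<160)&(p[...,0]>80)&(p[...,0].astype(int)-p[...,2]>30));Q=P[m]
    k=Q[(Q[:,1]>155)&(Q[:,1]<260)]
    print(n,m.sum(),Q.min(0).round(),Q.max(0).round(),'dx/dy',np.polyfit(k[:,1],k[:,0],1)[0].round(3),'dz/dy',np.polyfit(k[:,1],k[:,2],1)[0].round(3),'ymed',np.median(k,0).round(1))
```

```text
side 488 [492. 107. 107.] [527. 284. 133.] dx/dy 0.048 dz/dy 0.037 ymed [504.6 205.4 124.5]
top 502 [491. 106. 104.] [525. 270. 135.] dx/dy 0.06 dz/dy 0.031 ymed [505.8 207.6 124.6]
```

```bash
python3 -c "
from cell import env
print(env.state()['qvel'].round(3)); print(env.job_done())"
```

```text
[ 0.    -0.    -0.003  0.001  0.002 -0.001]
the job is handed in; nothing more can be done
None
```

I handed the job in at about 11 s: the pin is out of the drawer and held still about 10 cm above the board, lying across it within about 2° of level and square and, by my measurements, within a few mm of its middle; the jars, mug and bowl look unmoved, and the hand-in gave no pass or fail result.

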